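# Close the loaded dabba and hold a surface probe on its lid

## Robot

A 6-joint arm with a two-finger parallel gripper is mounted at the origin on the work surface. World frame = base frame: x ahead of the robot, y to its left, z up, the work surface at z = 0. Lengths are in m, angles in rad, forces in N, time in s.
With the tool pointing down it reaches from about 0.275 to 0.75 m from the base axis. Payload 10.2 kg.
Tool frame: the origin (TCP) lies midway between the tips of the shut fingers; the grasp point (between the pads) lies 19 mm behind it; z points along the fingers, y is the line along which they close (so a half turn about z gives the same grasp; the last joint's range is limited). The gripper opens to 85 mm and grips with 20 to 120 N. Pads are 22 mm wide; open, the fingers measure 114 mm over their backs; the gripper's body (76 mm by 85 mm) begins 54 mm behind the grasp point. The pads swing forward as they close: fully open they stand 13 mm farther back than shut.
Start: joints at [0.947, 0.313, 1.498, -0, 1.331, -0.223], TCP at [0.205, 0.483, 0.231] pointing down, gripper open.
Joint ranges: [-2.94, 2.94], [-0.97, 2.17], [0.19, 2.56], [-1.23, 4.37], [0.02, 3.11], [-2.88, 2.88]. Speed limits (rad/s): [2.39, 2.39, 3.01, 3.14, 3.14, 3.14].

## Interface

Orientations are given as a rotation vector (axis times angle).
In Python, from cell import bot gives the robot as it stands. The module is installed in compiled form; this text tells all that it offers.
- The arm moves only by the shell command python3 -m pendant 'ROWS' [OPENING]. ROWS is JSON, one flat list of numbers, 4 for each row, row after row: the shift along the tool's x, y, z in mm, then the turn about the tool's z in rad. A call has 1 to 8 rows; each row shifts and turns the commanded pose from where the row before left it, along the tool's axes as they then stand; what a row does not reach is not made up. A row lasts 1/10 s, in which the tool goes at most 50 mm and 8.59 degrees, less where a joint would pass 70% of its speed; a pose out of reach is approached as far as the arm can. A call with a gripper value outside its range is refused whole. OPENING is the finger opening in mm, from 0 to 85.4, set as the call begins (- or left out, the last holds). The fingers move at their own pace and stop on an object; the grip force is fixed at half the most. Time passes only in rows, so rows that do not move let the fingers close. It gives the time, the measured TCP pose, the force, the opening and the grip force at its end, in the units of the state.
- bot.get_state(): the state, without advancing time (a new reading comes with each control period).
- bot.snapshot(name): name is "scene" or "top" or "wrist"; returns (picture, depth): 400x640x3 uint8, red, green, blue; 400x640 float32, m along the optical axis (not along the pixel's ray), 0 where there is no reading.
- bot.camera_model(name): a dict with "intrinsics" (3x3 intrinsics, pixels), "eye" and "rotation" of the camera in the world; the wrist camera has in their place "T_tool_cam" (4x4, takes a point from camera to tool coordinates, whose origin is the TCP and whose axes are the flange's). Camera axes: x right, y down, z forward; pixel columns grow to the right and rows downward; lengths in m; the calibration is good to about 2 mm. The wrist camera is an equidistant fisheye: a pixel r from the principal point sees the ray r / f radians off the axis. A picture is of the moment at which its call begins: read the wrist's pose just before it. camera_model takes no time and is no camera call.
- bot.hand_in(): hands the job in; it is judged then, once.
Trained networks look in the newest picture that a camera, given by its name, has taken for a name from the list of things; names that differ only in an ending like _2 or _b are one class to them, and where a whole thing is asked for, a point or a joint stands for the part that bears it (a point fixed in the world has none). Each returns a list of dicts, best first, with "conf" (0 to 1); they miss things now and then, are a little off and sometimes report something else, mostly with a low value. They report only what shows in the picture. A call takes as long as a camera call. They do not tell look-alikes from the thing itself.
- bot.recognise(camera, label): "at" ([column, row] in pixels, amid what is visible of it).
- bot.outline_of(camera, label): "mask" (400x640 bool, what is visible of it) and "at" ([column, row] in pixels, amid what is visible of it).
- bot.landmark_of(camera, label): "at" ([column, row] in pixels: a listed point, or the origin of a listed thing).
The state is a dict: "clock": time; "joints": joint angles; "qd": joint speeds; "tau": joint torques, N m; "eef_pos": TCP position; "tool_rot": TCP orientation; "contact_force": force on the tool from outside, world axes, zero at the start; "torque": the same for the moment, N m; "finger_gap": finger opening in m; "gripper_force": force on a finger pad.
Only numpy, scipy, OpenCV 4.12 (cv2) and the standard library are available. Lean on these libraries where they do the work, as an engineer would, in place of code of your own. Each camera call takes 0.05 s, during which the arm holds its last target. There are 200 camera calls.

## Task

Put the aluminium lid on the loaded dabba so that it sits fully home, and let go of it. Then take the orange surface-thermometer probe out of its wooden stand and hold it upright with its sprung copper tip on the middle of the red spot on the lid, pressing lightly, so that the tip is pushed in about half way and never hard. Finish while still holding the probe there, gripped in the fingers; do not shove the dabba away, and leave the other things on the shelf where they are.

Things in the scene. Friction and masses are not known exactly. Their poses are not given: they have to be found in the camera images.
- dabba_rim (a point): Centre of the dabba's mouth, at rim height. The dabba is a loose, heavy (about 0.7 kg) open round aluminium tin, 120 mm outside diameter, 112 mm inside, 80 mm high, standing on the surface; a closed steel tin 48 mm high is already inside it. z up.
- lid_knob (a point): Middle of the round black knob (24 mm diameter, 30 mm tall) on the loose aluminium lid (130 g), 15 mm above the flange's top and 19 mm above its underside, so 19 mm above the rim when home. Flange 128 mm across, 4 mm thick; below it a tapered plug, 104 to 94 mm across, 8 mm deep, drops into the dabba. It starts lying knob up on the black tray.
- red_spot (a point): Centre of the red spot, 20 mm in diameter, on the top of the lid's flange, 38 mm from the lid's axis along the lid's own +x. z is normal to the lid, up when the lid lies knob up.
- tray: Black plastic tray, fixed, 144 x 144 mm, with a rim 10 mm high; floor 4 mm thick. Origin at the centre of its underside.
- stand: Wooden stand, fixed, 90 x 90 mm and 66 mm high, with one vertical round hole of 16 mm right through its middle, in which the probe hangs by the shoulder of its handle. Origin at the centre of its underside.
- probe_handle (a point): Point on the axis of the probe's orange handle (22 mm square, 80 mm tall), 35 mm below its top, 45 mm above its underside, 105 mm above the tip's end when the tip is out. Below the handle: a 12 mm stem, then the sprung tip; 140 mm in all, 120 g, loose. z runs from tip to handle, x and y square to the faces. Lift it 60 mm to clear the stand.
- probe_point (a point): Middle of the flat end of the probe's copper tip (9.6 mm in diameter); it moves with the tip. z runs along the probe, towards the handle.
- probe_tip (a joint): How far the probe's sprung tip is pushed in, m: 0 is fully out, 0.010 is against its stop. The spring is 400 N/m with 0.4 N of preload: half way (0.005) takes about 2.4 N.
- bowls: Bystander: nest of three steel bowls, 136 mm across, 64 mm high. Origin at the centre of its underside.
- spoon_rest: Bystander: white ceramic spoon rest with a blue face, 90 mm round with a 40 mm lug, 12 mm high. Origin under the round part.
- brush: Bystander: hard red silicone brush with a wooden handle, 183 mm long, 18 mm high, lying down. Origin on its underside near the head.
- tumbler: Bystander: steel tumbler, 72 mm across, 100 mm high. Origin at the centre of its underside.
- jar: Bystander: amber glass jar with a green cap, 72 mm across, 110 mm high. Origin at the centre of its underside.
Mind the look-alikes: they are no part of the job. Of the things like the part that bears probe_handle, leave any that is purple; of the rest the larger one is meant.

How it is judged:
By the outcome, as a careful person would: the job done as asked, in the order asked, and still so for the second after the job is handed in, while the arm keeps its last pose, push and grip.
It also fails if it takes over 69 s, if anything falls off the work surface, if the arm or the gripper's body presses on something with over 40 N, if the wrist force passes 120 N, or if a joint passes its speed limit or range.

## Working session

There is one attempt and no reset: what is moved stays moved. The work goes in short steps, Python scripts to look and compute and a shell command to move; the robot and the scene stay as the last step left them, time stands still between calls to the robot, and variables do not carry over. Pictures are saved under pics/ and viewed, at most 12 in all, crops included, and the job is handed in when it is done.

```bash
mkdir -p pics; cat > h.py <<'E'
import numpy as np, cv2
from cell import bot
from scipy.spatial.transform import Rotation as R
def px2w(cam,depth,uv,st=None,win=2,d=None):
    m=bot.camera_model(cam);K=np.array(m["intrinsics"]);u,v=uv
    if d is None:
        a=depth[max(0,int(v)-win):int(v)+win+1,max(0,int(u)-win):int(u)+win+1];a=a[a>0];d=np.median(a) if a.size else np.nan
    return ray(cam,uv,st,d)
def ray(cam,uv,st,d):
    m=bot.camera_model(cam);K=np.array(m["intrinsics"]);x=(uv[0]-K[0,2])/K[0,0];y=(uv[1]-K[1,2])/K[1,1]
    if cam=="wrist":
        r=np.hypot(x,y);s=np.tan(r)/r if r>1e-9 else 1
        p=np.array([x*s*d,y*s*d,d,1]);p=np.array(m["T_tool_cam"])@p
        return R.from_rotvec(st["tool_rot"]).as_matrix()@p[:3]+np.array(st["eef_pos"])
    return np.array(m["rotation"])@np.array([x*d,y*d,d])+np.array(m["eye"])
def save(n,im,s=1): cv2.imwrite("pics/"+n,cv2.resize(im[:,:,::-1],None,fx=s,fy=s))
E
python3 - <<'E'
from h import *
np.set_printoptions(precision=4,suppress=True)
print(bot.get_state())
for c in ("scene","top"):
    im,d=bot.snapshot(c);save(c+".png",im)
    print(c,bot.camera_model(c))
    for l in "dabba_rim lid_knob red_spot tray stand probe_handle bowls spoon_rest brush tumbler jar".split():
        for r in bot.landmark_of(c,l)[:3]:
            print(l,round(r["conf"],2),np.round(r["at"]),px2w(c,d,r["at"]))
E
```

```text
{'clock': 0.0, 'joints': array([ 0.9466,  0.3134,  1.4985,  0.    ,  1.331 , -0.2234]), 'qd': array([ 0.0017, -0.0011,  0.0001,  0.0024, -0.0008, -0.0005]), 'tau': array([ -0.0027, -41.227 , -25.973 ,  -0.0004,   0.0043,   0.    ]), 'eef_pos': array([0.2047, 0.4832, 0.2307]), 'tool_rot': array([-0.6252, -3.0782,  0.0019]), 'contact_force': array([ 0.1851, -0.5782,  0.1342]), 'torque': array([0.0121, 0.0144, 0.0073]), 'gripper_force': 0.0, 'finger_gap': 0.08513814797725876}
scene {'intrinsics': array([[431.5236,   0.    , 326.6355],
       [  0.    , 431.5236, 198.2236],
       [  0.    ,   0.    ,   1.    ]]), 'eye': array([1.3052, 0.364 , 0.6817]), 'rotation': array([-1.2543, -2.0585,  1.0602])}
dabba_rim 0.64 [216. 252.] [2.4133 1.4721 1.7897]
dabba_rim 0.55 [340. 195.] [2.4717 1.5305 1.8482]
lid_knob 0.75 [250. 189.] [2.8494 1.9082 2.2259]
red_spot 0.95 [261. 188.] [2.876  1.9347 2.2524]
tray 0.63 [255. 196.] [2.8014 1.8602 2.1779]
stand 0.67 [445. 247.] [1.7786 0.8374 1.1551]
probe_handle 0.8 [481. 194.] [1.9539 1.0127 1.3304]
probe_handle 0.79 [499. 231.] [1.6869 0.7457 1.0634]

[... 608 characters left out ...]
dabba_rim 0.62 [332. 220.] [0.4233 0.0052 1.3581]
lid_knob 0.77 [413. 209.] [-0.1766 -0.5947  0.7582]
red_spot 0.94 [410. 217.] [-0.1124 -0.5305  0.8224]
stand 0.65 [243. 226.] [1.0286 0.6105 1.9635]
stand 0.18 [410. 220.] [-0.0938 -0.5119  0.8411]
probe_handle 0.58 [235. 228.] [1.0521 0.634  1.9869]
probe_handle 0.54 [204. 232.] [1.3074 0.8893 2.2422]
probe_handle 0.48 [221. 261.] [1.4431 1.025  2.3779]
bowls 0.75 [227. 147.] [0.6279 0.2098 1.5628]
spoon_rest 0.67 [274. 149.] [ 0.3254 -0.0926  1.2603]
brush 0.57 [326. 156.] [ 0.0165 -0.4016  0.9514]
tumbler 0.67 [391. 143.] [-0.456  -0.8741  0.4789]
jar 0.59 [434. 145.] [-0.7209 -1.139   0.2139]
jar 0.2 [277. 150.] [ 0.3134 -0.1047  1.2482]
```

Rotation is a rotation vector; fix and redo.

```bash
sed -i 's/np.array(m\["rotation"\])@/R.from_rotvec(m["rotation"]).as_matrix()@/' h.py
python3 - <<'E'
from h import *
np.set_printoptions(precision=4,suppress=True)
print(bot.camera_model("wrist"))
for c in ("scene","top"):
    im,d=bot.snapshot(c)
    for l in "dabba_rim lid_knob red_spot tray stand probe_handle bowls spoon_rest brush tumbler jar".split():
        for r in bot.landmark_of(c,l)[:4]:
            print(l,round(r["conf"],2),np.round(r["at"]),px2w(c,d,r["at"]))
E
```

```text
{'intrinsics': array([[309.7069,   0.    , 315.745 ],
       [  0.    , 309.7069, 200.0452],
       [  0.    ,   0.    ,   1.    ]]), 'T_tool_cam': array([[-0.0005, -0.9573, -0.2892,  0.0744],
       [ 1.    , -0.0006,  0.0004, -0.0001],
       [-0.0006, -0.2892,  0.9573, -0.1422],
       [ 0.    ,  0.    ,  0.    ,  1.    ]])}
dabba_rim 0.92 [339. 195.] [ 0.4379 -0.0185  0.037 ]
dabba_rim 0.62 [217. 250.] [ 0.7508 -0.1788  0.0196]
lid_knob 0.92 [252. 191.] [ 0.524  -0.2368  0.0312]
red_spot 0.78 [263. 187.] [ 0.4771 -0.2344  0.0161]
tray 0.66 [255. 194.] [ 0.5207 -0.2329  0.02  ]
stand 0.94 [444. 245.] [0.5168 0.281  0.0426]
probe_handle 0.9 [483. 194.] [0.3759 0.3271 0.1146]
probe_handle 0.7 [453. 208.] [0.4835 0.2783 0.124 ]
probe_handle 0.6 [500. 231.] [0.4696 0.3835 0.0909]
bowls 0.76 [440. 330.] [0.7621 0.3337 0.054 ]
bowls 0.5 [445. 245.] [0.516  0.2819 0.043 ]
spoon_rest 0.65 [366. 300.] [0.7218 0.1773 0.0117]
brush 0.6 [295. 270.] [0.7123 0.0053 0.0095]
brush 0.44 [338. 192.] [ 0.4358 -0.0235  0.0421]
tumbler 0.6 [218. 249.] [ 0.7497 -0.1764  0.0243]
jar 0.75 [180. 230.] [ 0
[... 209 characters left out ...]
.1994  0.002 ]
red_spot 0.66 [410. 222.] [ 0.4732 -0.2378  0.0141]
tray 0.67 [236. 229.] [0.4655 0.2728 0.1468]
stand 0.9 [245. 227.] [0.4721 0.2619 0.0659]
probe_handle 0.62 [203. 231.] [0.4633 0.3785 0.1017]
probe_handle 0.42 [225. 262.] [0.373  0.3111 0.1225]
probe_handle 0.4 [238. 226.] [0.4749 0.2694 0.1455]
bowls 0.7 [230. 148.] [0.7194 0.3148 0.0184]
spoon_rest 0.93 [274. 150.] [0.7129 0.1772 0.0122]
spoon_rest 0.49 [333. 218.] [0.491  0.0014 0.0479]
brush 0.74 [330. 155.] [0.6913 0.0025 0.0114]
tumbler 0.94 [392. 141.] [ 0.7321 -0.1935  0.0038]
tumbler 0.58 [410. 220.] [ 0.48   -0.2379  0.015 ]
jar 0.88 [434. 145.] [ 0.7006 -0.3045  0.0814]
jar 0.15 [332. 216.] [0.5002 0.0047 0.0473]
```

View pics/scene.png

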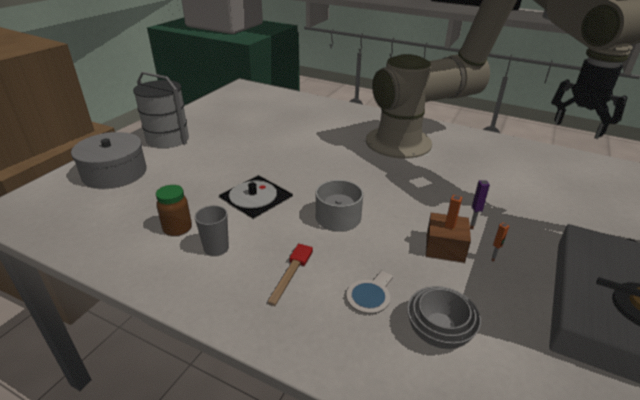

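View pics/top.png

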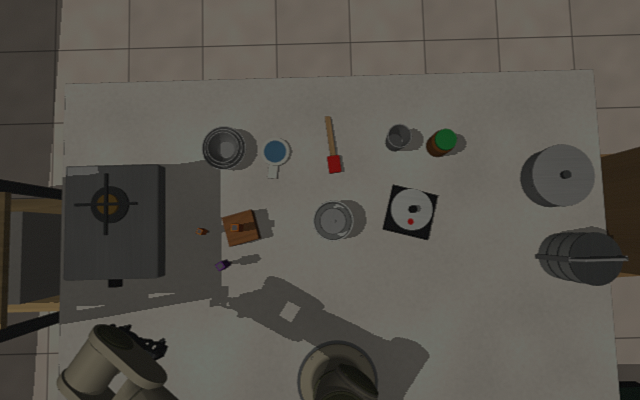

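The scene view shows the dabba at (339,205), the lid on its tray at (253,192) and three probe-like things. These are orange in the stand at (454,210), purple at (480,195), and a small orange one at (500,236). The orange one in the stand looks larger and fits the description. I'll confirm it with a crop while measuring.

```bash
cat >> h.py <<'E'
def cloud(cam,d,st=None):
    m=bot.camera_model(cam);K=np.array(m["intrinsics"]);v,u=np.mgrid[:400,:640]
    x=(u-K[0,2])/K[0,0];y=(v-K[1,2])/K[1,1]
    if cam=="wrist":
        r=np.hypot(x,y)+1e-9;s=np.tan(r)/r;P=np.stack([x*s*d,y*s*d,d],-1);T=np.array(m["T_tool_cam"])
        P=P@T[:3,:3].T+T[:3,3];W=P@R.from_rotvec(st["tool_rot"]).as_matrix().T+np.array(st["eef_pos"])
    else: W=np.stack([x*d,y*d,d],-1)@R.from_rotvec(m["rotation"]).as_matrix().T+np.array(m["eye"])
    W[d<=0]=np.nan;return W
def near(W,c,r,z0,z1): return (np.hypot(W[...,0]-c[0],W[...,1]-c[1])<r)&(W[...,2]>z0)&(W[...,2]<z1)
def circ(p):
    from scipy.optimize import least_squares
    f=least_squares(lambda q:np.hypot(p[:,0]-q[0],p[:,1]-q[1])-q[2],[*p[:,:2].mean(0),.05],loss="soft_l1",f_scale=.003).x
    return f
E
python3 - <<'E'
from h import *
np.set_printoptions(precision=4,suppress=True)
for c in ("top","scene"):
    im,d=bot.snapshot(c);W=cloud(c,d)
    if c=="scene": save("crop.png",im[160:280,400:540],5)
    m=near(W,(.49,0),.09,.072,.09);print(c,"rim",m.sum(),circ(W[m]),np.median(W[m],0))
    m=near(W,(.52,-.24),.075,.0,.024);
    g=im.astype(int);l=m&(g.min(-1)>100)
    print("lid bright",l.sum(),W[l].mean(0),(W[l].max(0)+W[l].min(0))/2)
    m=near(W,(.52,-.24),.06,.03,.06);print("knob",m.sum(),W[m].mean(0),np.nanmax(W[m][:,2]))
    r=near(W,(.5,-.24),.08,-.01,.05)&(g[...,0]>g[...,1]*1.8)&(g[...,0]>70);print("red",r.sum(),W[r].mean(0))
    for n,q in (("stand",(.47,.275)),("small",(.465,.38)),("purple",(.375,.32))):
        m=near(W,q,.04,.075,.2);print(n,m.sum(),W[m].mean(0),np.nanmax(W[m][:,2]),W[m].min(0)[:2],W[m].max(0)[:2])
    m=near(W,(.47,.275),.08,.058,.072);p=W[m][:,:2].astype(np.float32);print("standtop",cv2.minAreaRect(p))
E
```

```text
top rim 179 [0.4849 0.0011 0.0576] [ 0.4841 -0.0031  0.0791]
lid bright 72 [ 0.5187 -0.2062  0.0143] [ 0.5254 -0.2263  0.0114]
knob 57 [ 0.5148 -0.2427  0.0437] 0.05147391620825137
red 26 [ 0.4769 -0.2374  0.0155]
stand 96 [0.4706 0.2742 0.1343] 0.15179213610279385 [0.4604 0.2662] [0.4809 0.2882]
small 54 [0.4638 0.3855 0.0984] 0.11073425298025041 [0.455  0.3774] [0.4727 0.3968]
purple 106 [0.367  0.3167 0.127 ] 0.14709333432761995 [0.3525 0.3061] [0.3799 0.3323]
standtop ((0.47140219807624817, 0.27794405817985535), (0.09004610776901245, 0.09046082943677902), 14.018964767456055)
scene rim 343 [0.487  0.0018 0.0578] [0.4901 0.0012 0.0775]
lid bright 801 [ 0.5238 -0.2394  0.0152] [ 0.5226 -0.2378  0.0098]
knob 75 [ 0.5199 -0.2405  0.0401] 0.046871841285901494
red 12 [ 0.4775 -0.2384  0.0163]
stand 339 [0.48   0.2788 0.1164] 0.14785060918844461 [0.4599 0.267 ] [0.4861 0.2894]
small 141 [0.4689 0.3882 0.093 ] 0.10670308082994673 [0.4568 0.3781] [0.4774 0.3984]
purple 331 [0.3733 0.3209 0.1117] 0.14184695750460086 [0.3515 0.3059] [0.3839 0.3347]
standtop ((0.4727592170238495, 0.2782278060913086), (0.0944560244679451, 0.09048587828874588), 13.967108726501465)
```

View pics/crop.png

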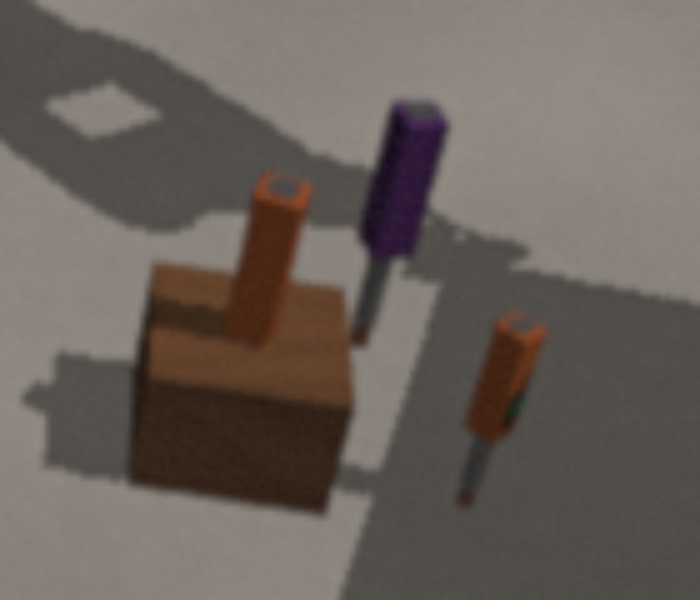

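The crop confirms it. The orange probe in the stand has the longer orange handle, the free-standing orange one on the right is smaller, and the purple one is excluded. Moving to the lid now.

```bash
python3 -m pendant '[-28,-27,0,0,-28,-27,0,0,-28,-27,0,0,-28,-27,0,0,-28,-27,0,0,-28,-27,0,0,-28,-27,0,0]' 85
python3 -m pendant '[-28,-27,0,0,-28,-27,0,0,-28,-27,0,0,-28,-27,0,0,-28,-27,0,0,-28,-27,0,0,-28,-27,0,0]'
python3 -m pendant '[-28,-27,12,0,-28,-27,12,0,-28,-27,12,0,-28,-27,12,0,-28,-27,12,0,-14,-14,6,0,0,0,0,0]'
```

```text
clock: 3.2
eef_pos: [0.3119, 0.2315, 0.2315]
tool_rot: [0.625, 3.078, 0.0]
contact_force: [0.6, 1.1, -0.3]
finger_gap: 0.0851
gripper_force: 0.0
clock: 3.9
eef_pos: [0.4187, -0.0193, 0.2315]
tool_rot: [0.626, 3.078, -0.0]
contact_force: [0.4, 0.4, 0.1]
finger_gap: 0.0854
gripper_force: 0.0
clock: 4.6
eef_pos: [0.502, -0.2167, 0.164]
tool_rot: [-0.629, -3.077, -0.001]
contact_force: [-0.7, 0.9, 0.6]
finger_gap: 0.0847
gripper_force: 0.0
```

```bash
cat >> h.py <<'E'
def delta(st,target):  # world target -> tool-axes mm
    return R.from_rotvec(st["tool_rot"]).as_matrix().T@(np.array(target)-st["eef_pos"])*1000
E
python3 - <<'E'
from h import *
np.set_printoptions(precision=4,suppress=True)
st=bot.get_state();im,d=bot.snapshot("wrist");save("w1.png",im);W=cloud("wrist",d,st);g=im.astype(int)
print(st["clock"],st["eef_pos"],st["tool_rot"],st["joints"])
for l in ("lid_knob","red_spot"):
    for r in bot.landmark_of("wrist",l)[:2]: print(l,r["conf"],r["at"],px2w("wrist",d,r["at"],st))
m=near(W,(.516,-.241),.03,.036,.055);print("knobtop",m.sum(),circ(W[m]),W[m].mean(0),(W[m].max(0)+W[m].min(0))/2)
l=near(W,(.516,-.241),.075,.008,.024)&(g.min(-1)>90);print("lid",l.sum(),np.median(W[l],0),cv2.minEnclosingCircle(W[l][:,:2].astype(np.float32)))
r=near(W,(.5,-.24),.08,-.01,.03)&(g[...,0]>g[...,1]*1.8)&(g[...,0]>70);print("red",r.sum(),W[r].mean(0))
E
```

```text
4.6 [ 0.502  -0.2167  0.164 ] [-0.6287 -3.0765 -0.0007] [-0.6218  0.4212  1.5266 -0.0002  1.1954 -1.7894]
lid_knob 0.63 [293.5, 212.4] [ 0.5085 -0.241   0.0457]
red_spot 0.73 [285.5, 173.1] [ 0.4777 -0.2378  0.0161]
knobtop 555 [ 0.5128 -0.2433  0.0084] [ 0.5126 -0.2432  0.0448] [ 0.5134 -0.244   0.0417]
lid 11058 [ 0.51   -0.2399  0.0156] ((0.515362024307251, -0.24095241725444794), 0.07489417493343353)
red 316 [ 0.4764 -0.2384  0.0159]
```

View pics/w1.png

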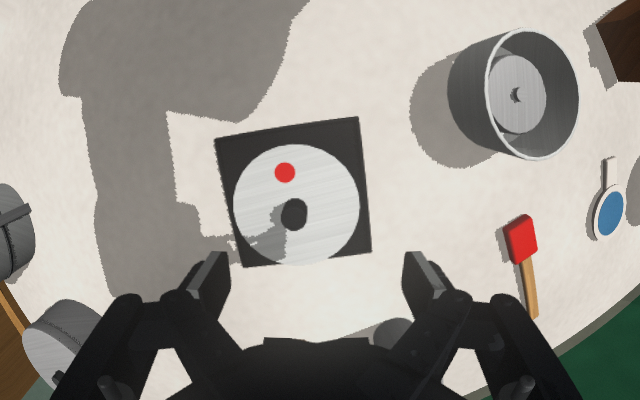

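```bash
python3 -m pendant '[-11,-10,25,0,-10,-9,30,0,0,0,30,0,0,0,25,0,0,0,16,0,0,0,10,0,0,0,10,0,0,0,0,0]' 60
python3 -m pendant '[0,0,0,0,0,0,0,0,0,0,0,0,0,0,0,0,0,0,0,0]' 0
```

```text
clock: 5.55
eef_pos: [0.5137, -0.24, 0.0189]
tool_rot: [-0.624, -3.078, -0.001]
contact_force: [0.1, -0.0, 0.2]
finger_gap: 0.0602
gripper_force: 0.0
clock: 6.05
eef_pos: [0.5144, -0.2409, 0.0204]
tool_rot: [0.625, 3.077, -0.001]
contact_force: [-1.5, -0.4, 5.9]
finger_gap: 0.0222
gripper_force: 58.6
```

```bash
python3 -m pendant '[0,0,-3,0,0,0,-8,0,0,0,-20,0,0,0,-30,0,0,0,-30,0,0,0,-25,0,0,0,-15,0,0,0,0,0]'
python3 - <<'E'
from h import *
np.set_printoptions(precision=4,suppress=True)
st=bot.get_state();im,d=bot.snapshot("wrist");save("w2.png",im);W=cloud("wrist",d,st);g=im.astype(int)
print(st["eef_pos"],st["tool_rot"],st["contact_force"],st["finger_gap"])
r=near(W,st["eef_pos"][:2],.08,.08,.16)&(g[...,0]>g[...,1]*1.8)&(g[...,0]>70);print("red",r.sum(),W[r].mean(0))
l=near(W,st["eef_pos"][:2],.075,W[r].mean(0)[2]-.01,W[r].mean(0)[2]+.01)&(g.min(-1)>90)
p=W[l];A=np.c_[p[:,:2],np.ones(len(p))];print("tilt",np.linalg.lstsq(A,p[:,2],rcond=None)[0])
m=near(W,(.486,.0015),.075,.074,.086);print("rim",m.sum(),circ(W[m]),np.median(W[m],0))
E
```

```text
clock: 6.85
eef_pos: [0.5146, -0.241, 0.1528]
tool_rot: [0.624, 3.075, -0.003]
contact_force: [0.2, -0.3, -0.7]
finger_gap: 0.0219
gripper_force: 58.8
[ 0.5146 -0.241   0.1528] [ 0.6244  3.0748 -0.0029] [ 0.1586 -0.2768 -0.6886] 0.021933263774753842
red 1218 [ 0.478  -0.2359  0.1482]
tilt [ 0.003  -0.0009  0.1462]
rim 2066 [ 0.4836 -0.0005  0.0575] [ 0.4805 -0.0105  0.0788]
```

View pics/w2.png

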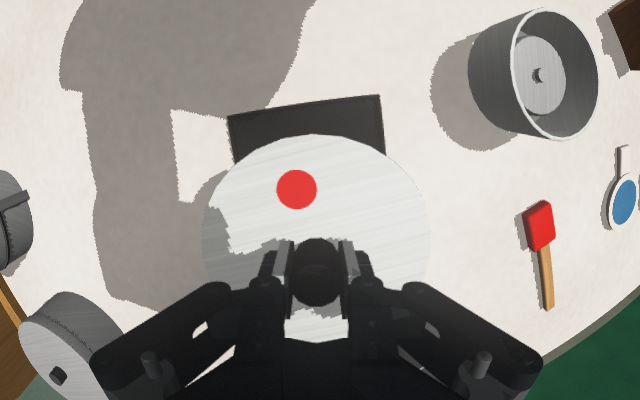

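The lid is held level by its knob, with the flange at z=0.148. The dabba is at (540,75) and the spot at (296,190). I'll move half way and refine the rim.

```bash
python3 -m pendant '[9,16,-5,0,19,32,-8,0,19,32,-8,0,9,16,0,0,0,0,0,0]'
python3 - <<'E'
from h import *
np.set_printoptions(precision=4,suppress=True)
for c in("wrist","top"):
    st=bot.get_state();im,d=bot.snapshot(c);W=cloud(c,d,st)
    m=near(W,(.486,.0015),.075,.074,.086)
    if c=="wrist": save("w3.png",im)
    print(c,st["eef_pos"],"rim",m.sum(),circ(W[m]),np.median(W[m],0))
    g=im.astype(int);r=near(W,st["eef_pos"][:2],.08,.08,.24)&(g[...,0]>g[...,1]*1.8)&(g[...,0]>70);print("red",r.sum(),W[r].mean(0))
print(delta(st,(.485,.001,.18)))
E
```

```text
clock: 7.4
eef_pos: [0.4993, -0.1279, 0.1709]
tool_rot: [-0.621, -3.078, -0.001]
contact_force: [-1.0, -1.5, -1.2]
finger_gap: 0.022
gripper_force: 58.9
wrist [ 0.4993 -0.1279  0.1709] rim 2346 [0.4834 0.0002 0.0573] [0.4767 0.0066 0.0791]
red 1219 [ 0.4626 -0.1228  0.1665]
top [ 0.4996 -0.1294  0.1708] rim 168 [0.4849 0.001  0.0577] [ 0.484  -0.0045  0.0792]
red 34 [ 0.4637 -0.1232  0.1665]
[ 64.1075 114.5212  -9.1516]
```

```bash
python3 -m pendant '[10,17,0,0,18,32,0,0,20,35,0,0,11,21,0,0,4,9,0,0,0,0,0,0]'
python3 - <<'E'
from h import *
np.set_printoptions(precision=4,suppress=True)
st=bot.get_state();im,d=bot.snapshot("wrist");W=cloud("wrist",d,st)
m=near(W,(.486,.0015),.075,.074,.086)
print(st["eef_pos"],"rim",m.sum(),circ(W[m]) if m.sum()>50 else 0)
print(delta(st,(.4845,.0008,.105)))
E
```

```text
clock: 8.1
eef_pos: [0.4865, -0.0009, 0.171]
tool_rot: [-0.624, -3.079, 0.0]
contact_force: [-0.5, 0.5, -1.4]
finger_gap: 0.022
gripper_force: 59.0
[ 0.4865 -0.0009  0.171 ] rim 501 [ 0.4878 -0.0008  0.0621]
[ 2.5129  0.8172 66.0052]
```

```bash
python3 -m pendant '[2,1,15,0,0,0,20,0,0,0,17,0,0,0,10,0,0,0,5,0,0,0,5,0]'
python3 -m pendant '[0,0,3,0,0,0,3,0,0,0,2,0,0,0,1,0,0,0,1,0,0,0,0,0,0,0,0,0]'
```

```text
clock: 8.75
eef_pos: [0.4852, 0.0002, 0.0993]
tool_rot: [0.626, 3.078, -0.0]
contact_force: [0.5, -0.5, -0.7]
finger_gap: 0.0222
gripper_force: 59.0
clock: 9.45
eef_pos: [0.4849, 0.0009, 0.0894]
tool_rot: [0.625, 3.079, -0.0]
contact_force: [0.6, 0.3, -1.6]
finger_gap: 0.0224
gripper_force: 59.0
```

```bash
python3 -m pendant '[0,0,1,0,0,0,1,0,0,0,0,0]'
python3 -m pendant '[0,0,0,0,0,0,0,0,0,0,0,0,0,0,-2,0]' 50
python3 -m pendant '[0,0,-15,0,0,0,-30,0,0,0,-35,0,0,0,-20,0,0,0,0,0]'
python3 - <<'E'
from h import *
np.set_printoptions(precision=4,suppress=True)
for c in("wrist","top"):
    st=bot.get_state();im,d=bot.snapshot(c);W=cloud(c,d,st);g=im.astype(int)
    if c=="wrist": save("w4.png",im)
    l=near(W,(.485,.001),.06,.07,.1)&(g.min(-1)>70);p=W[l];print(c,st["eef_pos"],l.sum(),"plane",np.linalg.lstsq(np.c_[p[:,:2]-[.485,.001],np.ones(len(p))],p[:,2],rcond=None)[0], np.percentile(p[:,2],[5,50,95]))
    m=near(W,(.485,.001),.08,.077,.095);q=cv2.minEnclosingCircle(W[m][:,:2].astype(np.float32));print(q)
    r=near(W,(.45,0),.05,.07,.1)&(g[...,0]>g[...,1]*1.8)&(g[...,0]>70);print("red",r.sum(),W[r].mean(0))
    for x in bot.landmark_of(c,"red_spot")[:1]: print(x["conf"],px2w(c,d,x["at"],st))
E
```

```text
clock: 9.75
eef_pos: [0.4849, 0.0009, 0.0883]
tool_rot: [0.625, 3.078, -0.0]
contact_force: [-4.3, 0.7, 11.1]
finger_gap: 0.022
gripper_force: 60.3
clock: 10.15
eef_pos: [0.4846, 0.001, 0.0891]
tool_rot: [-0.625, -3.078, -0.0]
contact_force: [0.6, 0.3, 0.2]
finger_gap: 0.0497
gripper_force: 0.0
clock: 10.65
eef_pos: [0.486, 0.0007, 0.192]
tool_rot: [0.624, 3.073, -0.0]
contact_force: [0.4, 0.3, 0.3]
finger_gap: 0.05
gripper_force: 0.0
wrist [0.486  0.0007 0.192 ] 13479 plane [0.0002 0.0006 0.0836] [0.0825 0.0836 0.0847]
((0.486209899187088, 0.0003384475130587816), 0.06445564329624176)
red 446 [0.4484 0.006  0.084 ]
0.92 [0.4501 0.005  0.084 ]
top [0.4846 0.001  0.1889] 119 plane [-0.0559  0.0494  0.0802] [0.0783 0.0836 0.088 ]
((0.45512157678604126, 0.012534749694168568), 0.047832876443862915)
red 3 [0.4419 0.0086 0.0864]
0.69 [0.4469 0.0094 0.4634]
```

View pics/w4.png

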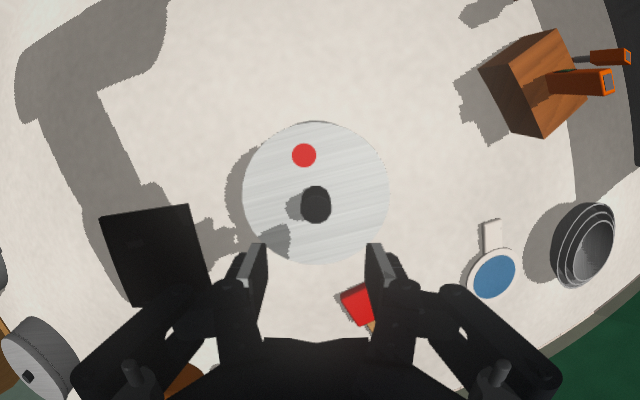

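The lid sits home: its flange plane is level at z≈0.0836, with the spot at pixel (304,155), world (0.4485, 0.006). Going to the stand.

```bash
python3 -m pendant '[8,16,-10,0,16,32,-15,0,16,32,-15,0,16,32,-5,0,16,32,0,0,16,32,0,0,16,32,0,0,8,20,0,0]' 85
python3 -m pendant '[8,20,0,0,0,0,0,0]'
python3 - <<'E'
from h import *
np.set_printoptions(precision=4,suppress=True)
c="wrist"
st=bot.get_state();im,d=bot.snapshot(c);W=cloud(c,d,st);g=im.astype(int);save("w5.png",im)
print(st["eef_pos"],st["tool_rot"],st["joints"])
for z0,z1 in((.142,.155),(.1,.155)):
    m=near(W,(.472,.278),.04,z0,z1);print(m.sum(),W[m].mean(0),cv2.minAreaRect(W[m][:,:2].astype(np.float32)*1000))
m=near(W,(.472,.278),.08,.058,.072);print("standtop",cv2.minAreaRect(W[m][:,:2].astype(np.float32)*1000))
for x in bot.landmark_of(c,"probe_handle"): print(x["conf"],x["at"],px2w(c,d,x["at"],st))
E
```

```text
clock: 11.65
eef_pos: [0.4697, 0.2567, 0.233]
tool_rot: [-0.622, -3.077, 0.001]
contact_force: [0.4, -0.9, 0.8]
finger_gap: 0.0848
gripper_force: 0.0
clock: 11.85
eef_pos: [0.4704, 0.2778, 0.2328]
tool_rot: [-0.621, -3.077, 0.001]
contact_force: [0.4, 0.6, -0.1]
finger_gap: 0.085
gripper_force: 0.0
[0.4704 0.2778 0.2328] [-0.6211 -3.0774  0.0012] [ 0.3188  0.3602  1.4283  0.0004  1.3554 -0.8538]
758 [0.469  0.2785 0.1456] ((469.7445068359375, 278.176513671875), (22.6070556640625, 22.370595932006836), 87.14973449707031)
1102 [0.4665 0.2793 0.1382] ((469.4322509765625, 278.3686218261719), (22.9597225189209, 23.0134334564209), 87.14973449707031)
standtop ((469.99481201171875, 278.1012268066406), (91.10006713867188, 90.9896469116211), 14.330270767211914)
0.76 [413.8, 137.0] [0.4588 0.3824 0.093 ]
0.63 [317.1, 192.8] [0.4606 0.283  0.1452]
0.56 [315.3, 64.6] [0.3701 0.3196 0.1404]
```

View pics/w5.png

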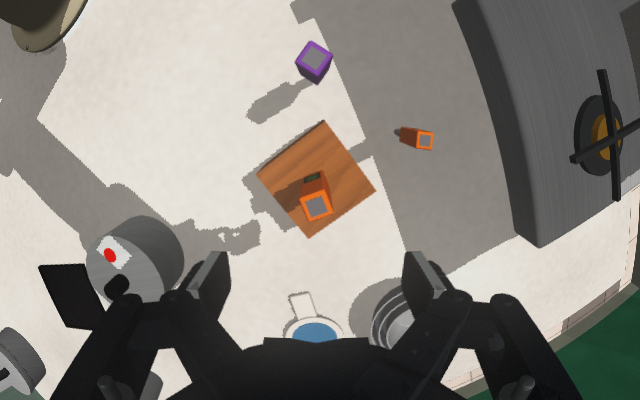

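The view shows the probe's handle at (317,205), the small orange one at (420,140) and the purple one at (314,62). The handle is centred at (0.470, 0.278) and its faces are at about 87°. I'll turn -0.35 rad and descend.

```bash
python3 -m pendant '[0,0,0,-0.11,0,0,0,-0.13,0,0,0,-0.11,0,0,20,0,0,0,20,0,0,0,0,0]'
python3 - <<'E'
from h import *
np.set_printoptions(precision=4,suppress=True)
st=bot.get_state();im,d=bot.snapshot("wrist");W=cloud("wrist",d,st);save("w6.png",im[120:320,200:440],3)
m=near(W,(.470,.278),.03,.14,.155);print(m.sum(),cv2.minAreaRect(W[m][:,:2].astype(np.float32)*1000))
print(st["eef_pos"],st["tool_rot"],delta(st,(.470,.278,.093)))
E
```

```text
clock: 12.55
eef_pos: [0.4701, 0.2747, 0.1918]
tool_rot: [-0.082, -3.135, 0.003]
contact_force: [0.4, 0.1, -0.7]
finger_gap: 0.0851
gripper_force: 0.0
1086 ((469.80108642578125, 278.03680419921875), (21.955766677856445, 22.208524703979492), 87.1992416381836)
[0.4701 0.2747 0.1918] [-0.0817 -3.1355  0.0031] [-0.2457  3.5138 98.7663]
```

View pics/w6.png

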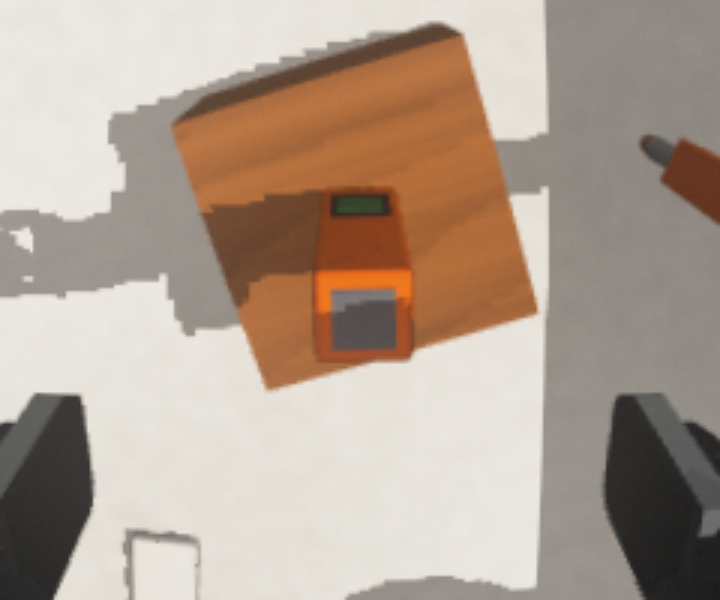

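The handle is squared up between the fingers at crop (362,315), with the small orange one well to the right. Descend and grip.

```bash
python3 -m pendant '[0,3,15,0,0,0.5,25,0,0,0,25,0,0,0,20,0,0,0,10,0,0,0,4,0,0,0,0,0]' 60
python3 -m pendant '[0,0,0,0,0,0,0,0,0,0,0,0,0,0,0,0,0,0,0,0]' 0
```

```text
clock: 13.3
eef_pos: [0.4717, 0.2796, 0.096]
tool_rot: [0.08, 3.14, 0.0]
contact_force: [-0.6, -0.4, 1.2]
finger_gap: 0.06
gripper_force: 0.0
clock: 13.8
eef_pos: [0.4715, 0.2796, 0.0958]
tool_rot: [0.08, 3.14, 0.0]
contact_force: [-1.1, -1.1, 5.5]
finger_gap: 0.0216
gripper_force: 61.2
```

```bash
python3 -m pendant '[0,0,-3,0,0,0,-10,0,0,0,-20,0,0,0,-25,0,0,0,-25,0,0,0,-20,0,0,0,-10,0,0,0,0,0]'
python3 - <<'E'
from h import *
np.set_printoptions(precision=4,suppress=True)
for c in ("scene","top","wrist"):
    st=bot.get_state();im,d=bot.snapshot(c);W=cloud(c,d,st)
    if c=="scene": save("s2.png",im[120:280,380:540],4)
    print(c,st["eef_pos"],st["tool_rot"],st["contact_force"],st["finger_gap"])
    for l in("probe_handle","probe_point"):
        for x in bot.landmark_of(c,l)[:3]: print(l,x["conf"],x["at"],px2w(c,d,x["at"],st))
E
```

```text
clock: 14.6
eef_pos: [0.4715, 0.2798, 0.2095]
tool_rot: [0.08, 3.139, 0.001]
contact_force: [-0.6, 0.0, -2.0]
finger_gap: 0.0214
gripper_force: 60.7
scene [0.4715 0.2798 0.2095] [0.0796 3.1385 0.0012] [-0.6026  0.0493 -1.9851] 0.021361924702672123
probe_handle 0.65 [499.9, 230.7] [0.4699 0.3842 0.0914]
probe_handle 0.6 [479.1, 192.2] [0.3781 0.317  0.1173]
probe_handle 0.59 [463.9, 167.5] [0.4818 0.2807 0.229 ]
probe_point 0.6 [453.0, 204.2] [0.2892 0.2553 0.0054]
top [0.4708 0.2794 0.2071] [-0.0798 -3.1386  0.0011] [ 0.4485  0.924  -1.7071] 0.021122595536820808
wrist [0.471  0.2795 0.2074] [-0.0798 -3.139   0.0009] [ 0.4482  1.3232 -1.5656] 0.021640305817193756
probe_handle 0.91 [430.2, 182.4] [0.4612 0.38   0.0992]
probe_handle 0.77 [316.8, 269.8] [0.4591 0.2807 0.2402]
probe_handle 0.63 [363.9, 68.4] [0.3698 0.3171 0.1402]
probe_point 0.6 [313.3, 199.9] [0.4659 0.2781 0.1192]
```

View pics/s2.png

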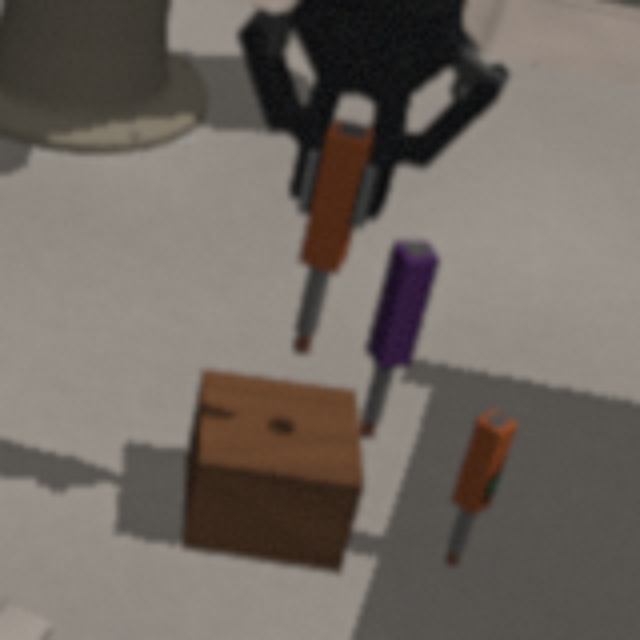

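The probe hangs upright in the grip, with its tip at crop (303,345), well clear of the stand. Carrying it over the spot.

```bash
python3 -m pendant '[0,-14,-8,0,1,-28,-10,0,1,-33,0,0,1,-35,0,0,1,-35,0,0,1,-35,0,0,1,-35,0,0,1,-30,0,0]'
python3 -m pendant '[1,-18,0,0,0,-10,0,0,0,0,0,0,0,0,0,0]'
cat > chk.py <<'E'
from h import *
np.set_printoptions(precision=4,suppress=True)
st=bot.get_state();im,d=bot.snapshot("wrist");W=cloud("wrist",d,st);g=im.astype(int)
print(st["eef_pos"],st["tool_rot"],st["contact_force"])
r=near(W,(.448,.006),.03,.075,.092)&(g[...,0]>g[...,1]*1.8)&(g[...,0]>70)
p=W[r];print("red",r.sum(),p.mean(0),cv2.minEnclosingCircle(p[:,:2].astype(np.float32)*1000))
for x in bot.landmark_of("wrist","probe_point")[:2]: print("tip",x["conf"],x["at"],px2w("wrist",d,x["at"],st))
for x in bot.landmark_of("wrist","red_spot")[:1]: print("spot",x["conf"],x["at"],px2w("wrist",d,x["at"],st))
t=near(W,st["eef_pos"][:2],.012,st["eef_pos"][2]-.089,st["eef_pos"][2]-.065);print("stem",t.sum(),np.median(W[t],0),W[t].min(0),W[t].max(0))
import sys
if len(sys.argv)>1: save(sys.argv[1],im[120:320,200:440],3)
E
python3 chk.py w7.png
```

```text
clock: 15.85
eef_pos: [0.4513, 0.0331, 0.2269]
tool_rot: [0.081, 3.14, -0.001]
contact_force: [0.2, -0.9, -1.5]
finger_gap: 0.0212
gripper_force: 60.7
clock: 16.25
eef_pos: [0.4494, 0.0077, 0.2264]
tool_rot: [0.08, 3.14, 0.0]
contact_force: [-0.2, -0.0, -2.1]
finger_gap: 0.0216
gripper_force: 60.6
[0.4494 0.0077 0.2264] [0.0797 3.1404 0.0003] [-0.188  -0.0021 -2.1441]
red 319 [0.4484 0.0059 0.0839] ((448.51739501953125, 5.697744846343994), 9.837943077087402)
tip 0.56 [537.5, 104.6] [0.3622 0.3207 0.006 ]
tip 0.45 [428.9, 324.8] [0.6919 0.1703 0.0135]
spot 0.81 [312.7, 187.6] [0.4486 0.0052 0.0839]
stem 109 [0.4431 0.0079 0.1536] [0.4414 0.0024 0.1376] [0.4472 0.0136 0.1612]
```

View pics/w7.png

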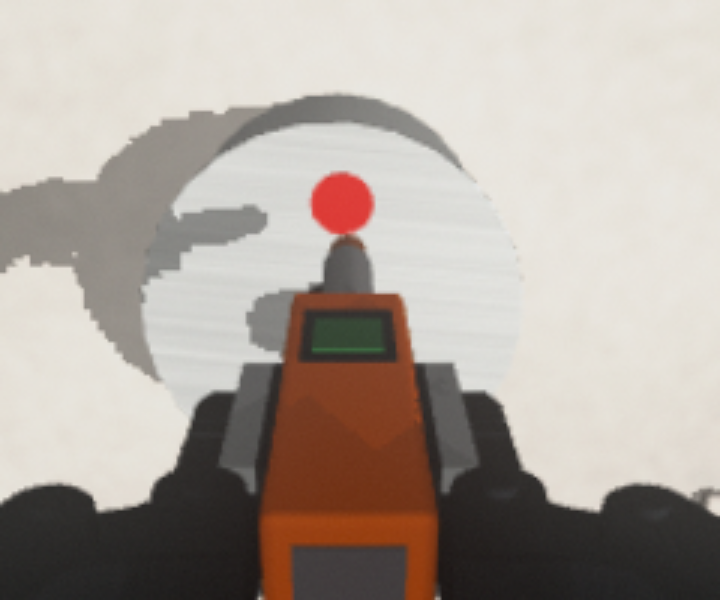

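The spot is whole at crop (342,203) and the tip is at (347,243), about 2 mm too far in +y. I'll correct that and go down to just above the lid.

```bash
python3 -m pendant '[0,-2,10,0,0,0,15,0,0,0,12,0,0,0,6,0,0,0,3,0,0,0,0,0,0,0,0,0]'
python3 chk.py w8.png
```

```text
clock: 17.1
eef_pos: [0.4495, 0.0054, 0.1807]
tool_rot: [0.08, 3.14, -0.0]
contact_force: [-0.1, 0.0, -0.5]
finger_gap: 0.0215
gripper_force: 60.6
[0.4495 0.0054 0.1807] [ 0.0795  3.1399 -0.0002] [-0.1328  0.0145 -0.4889]
red 255 [0.4456 0.0064 0.084 ] ((448.68963623046875, 6.003167152404785), 9.881929397583008)
tip 0.59 [556.0, 103.7] [0.3597 0.318  0.0008]
tip 0.49 [311.9, 198.8] [0.446  0.0027 0.0845]
spot 0.94 [316.4, 200.5] [0.4441 0.0064 0.096 ]
stem 112 [0.4433 0.0055 0.1076] [0.4415 0.0001 0.092 ] [0.446  0.0112 0.1155]
```

View pics/w8.png

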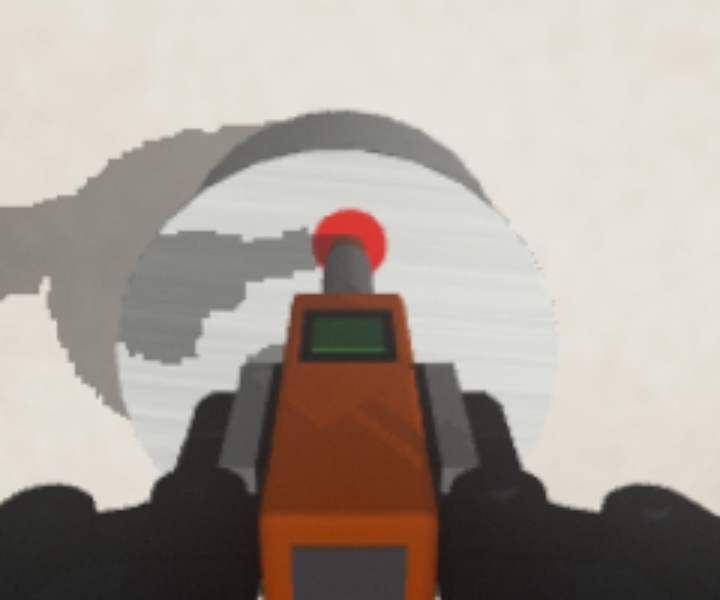

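The tip hovers inside the spot at crop (348,243), and the measured error is at most 1 mm. Getting the force baseline, then stepping down.

```bash
cat > f.py <<'E'
from h import *
a=[]
for i in range(8):
    bot.snapshot("top");s=bot.get_state();a.append([*s["eef_pos"]*1000,*s["contact_force"]])
print(np.round(np.mean(a,0),2),np.round(np.std(a,0),2),round(s["clock"],2))
E
python3 -m pendant '[-0.7,0,1,0,0,0,1,0,0,0,0,0]' >/dev/null; python3 f.py
python3 -m pendant '[0,0,1,0,0,0,1,0,0,0,1,0,0,0,0,0]' >/dev/null; python3 f.py
python3 -m pendant '[0,0,1,0,0,0,1,0,0,0,0,0,0,0,0,0]' >/dev/null; python3 f.py
```

```text
[ 4.500e+02  5.320e+00  1.783e+02 -1.900e-01 -2.200e-01 -9.900e-01] [0.01 0.01 0.03 0.56 0.48 0.56] 17.95
[ 4.4999e+02  5.3300e+00  1.7530e+02  1.5000e-01 -2.3000e-01 -1.5700e+00] [0.02 0.01 0.04 0.77 0.42 0.7 ] 18.75
[ 4.5002e+02  5.3200e+00  1.7334e+02  3.0000e-02 -8.0000e-02 -6.1000e-01] [0.01 0.01 0.02 0.52 0.52 0.47] 19.55
```

```bash
python3 -m pendant '[0,0,1,0,0,0,1,0,0,0,0,0,0,0,0,0]' >/dev/null; python3 f.py;python3 f.py
python3 -m pendant '[0,0,1,0,0,0,1,0,0,0,0,0,0,0,0,0]' >/dev/null; python3 f.py;python3 f.py
```

```text
[4.5001e+02 5.3100e+00 1.7133e+02 1.0000e-02 1.0000e-01 3.9000e-01] [0.01 0.01 0.01 0.35 0.42 0.56] 20.35
[ 4.4999e+02  5.3100e+00  1.7129e+02  7.0000e-02 -5.1000e-01  3.4000e-01] [0.01 0.01 0.01 0.56 0.65 0.35] 20.75
[ 4.5002e+02  5.3100e+00  1.6934e+02  6.0000e-02 -6.0000e-02  1.2800e+00] [0.01 0.01 0.01 0.46 0.53 0.69] 21.55
[ 4.5001e+02  5.3100e+00  1.6930e+02 -9.0000e-02  1.9000e-01  1.0900e+00] [0.01 0.   0.01 0.35 0.25 0.47] 21.95
```

The slope of 0.41 N/mm matches the spring. Load is 1.19 + 1.18 (probe weight) ≈ 2.4 N, so the tip is about half way in. One last check.

```bash
python3 chk.py w9.png; python3 - <<'E'
from h import *
st=bot.get_state();im,d=bot.snapshot("wrist");W=cloud("wrist",d,st);g=im.astype(int)
l=near(W,(.486,0),.062,.07,.1)&(g.min(-1)>90);p=W[l];print(l.sum(),np.linalg.lstsq(np.c_[p[:,:2]-[.486,0],np.ones(len(p))],p[:,2],rcond=None)[0])
E
```

```text
[0.45   0.0053 0.1693] [ 0.0798  3.1406 -0.    ] [0.435  0.3721 1.431 ]
red 252 [0.4451 0.0063 0.084 ] ((448.2493591308594, 6.039576053619385), 9.85781478881836)
tip 0.38 [561.1, 107.4] [0.3645 0.3168 0.001 ]
spot 0.66 [318.4, 206.2] [0.4434 0.0078 0.1026]
stem 492 [0.4448 0.0054 0.084 ] [ 0.4381 -0.0067  0.0819] [0.459  0.0167 0.1043]
7965 [-0.00017029  0.00046128  0.08358816]
```

View pics/w9.png

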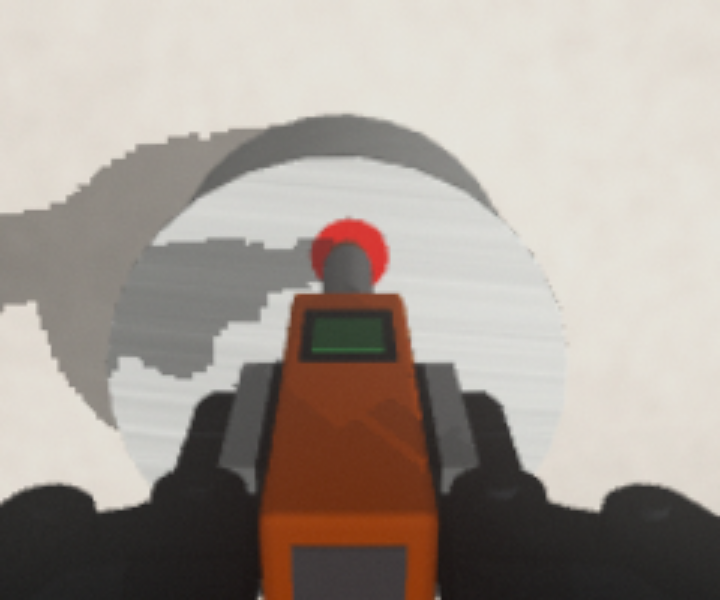

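The stem stands on the middle of the spot, at crop (349,257), and the lid is still level and home.

```bash
python3 -c "from cell import bot; print(bot.hand_in())"
```

```text
the job is handed in; nothing more can be done
None
```

The job is handed in at about 22 s: the lid is home and level on the dabba, and the probe is gripped upright with its tip on the middle of the red spot, at about 2.4 N (roughly half way in).

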